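# Unhook the blue tagine lid and close its base

## Robot

A 6-joint arm with a two-finger parallel gripper is mounted at the origin on the work surface. World frame = base frame: x ahead of the robot, y to its left, z up, the work surface at z = 0. Lengths are in m, angles in rad, forces in N, time in s.
With the tool pointing down it reaches from about 0.3 to 0.875 m from the base axis. Payload 4.2 kg.
Tool frame: the origin (TCP) lies where the fingers leave the gripper's body, on its centre line; the fingertips stand nose_length ahead of it and the grasp point (between the pads) lies 54 mm ahead of it (nose_length is the distance from the TCP to the fingertips, in m); z points along the fingers, y is the line along which they close (so a half turn about z gives the same grasp; the last joint's range is limited). The gripper opens to 85 mm and grips with 20 to 120 N. Pads are 22 mm wide; open, the fingers measure 114 mm over their backs; the gripper's body (76 mm by 85 mm) begins 54 mm behind the grasp point. The pads swing forward as they close: fully open they stand 13 mm farther back than shut.
Start: joints at [-1.298, 0.32, 1.565, -0, 1.257, -0.02], TCP at [0.166, -0.551, 0.304] pointing down, gripper open.
Joint ranges: [-3.11, 3.11], [-0.84, 2.01], [0.21, 2.61], [-1.34, 4.49], [0.05, 2.63], [-2.56, 2.56]. Speed limits (rad/s): [2.57, 2.57, 3.14, 3.14, 3.14, 3.14].

## Interface

Orientations are given as a unit quaternion [x, y, z, w].
In Python, from plant import observe, get_image, finish_job, nose_length gives the robot as it stands. The module is installed in compiled form; this text tells all that it offers.
- The arm moves only by the shell command python3 -m jog 'ROWS'. ROWS is JSON, a list that holds one entry, the list of rows, each a list of 7 numbers: the shift along the world's x, y, z in m, then the turn, a rotation vector about the world's x, y, z in degrees, then the closure, from 0 (fully open) to 1 (shut). In form: [[[tx, ty, tz, rx, ry, rz, fingers], ...]]. A call has 1 to 20 rows; each row is the pose to reach, as a shift and turn from the pose commanded when the call began; what a row does not reach only later rows make up. A row lasts 1/8 s, in which the tool goes at most 62.5 mm and 10.7 degrees, less where a joint would pass 70% of its speed; a pose out of reach is approached as far as the arm can. A call with a gripper value outside its range is refused whole. The fingers move at their own pace and stop on an object; the grip force is fixed at half the most. Time passes only in rows, so rows that repeat a pose let the fingers close. It gives the time, the measured TCP pose, the force, the opening and the grip force at its end, in the units of the state.
- observe(): the state, without advancing time (a new reading comes with each control period).
- get_image(name): name is "scene" or "top"; returns a dict with "color" (384x512x3 uint8, red, green, blue), "range_z" (384x512 float32, m along the optical axis (not along the pixel's ray), 0 where there is no reading), "K" (3x3 intrinsics, pixels), "eye" and "orientation" of the camera in the world. Camera axes: x right, y up, looking along -z (the intrinsics and any distortion apply to the point x, -y, -z); pixel columns grow to the right and rows downward; lengths in m; the calibration is good to about 2 mm. A picture is of the moment at which its call begins.
- finish_job(): hands the job in; it is judged then, once.
The state is a dict: "time": time; "joint_pos": joint angles; "joint_vel": joint speeds; "effort": joint torques, N m; "tcp_pos": TCP position; "orientation": TCP orientation; "wrist_force": force on the tool from outside, world axes, zero at the start; "torque": the same for the moment, N m; "opening": opening from 0.0 (shut) to 1.0 (fully open); "gripper_force": force on a finger pad.
Only numpy, scipy, OpenCV 4.12 (cv2) and the standard library are available. Lean on these libraries where they do the work, as an engineer would, in place of code of your own. Each camera call takes 0.05 s, during which the arm holds its last target. There are 200 camera calls.

## Task

Take the blue tagine lid off its hook on the rail, lifting it past the upturned tip before drawing it away, and set it down gently and upright on the blue tagine base that waits on the bamboo trivet, so that it sits flat inside the raised rim. Then let go of it. Leave the terracotta lid hanging on its hook and the base on its trivet.

Things in the scene. Friction and masses are not known exactly. Their poses are not given: they have to be found in the camera images.
- lid_grip (a point): Blue cone lid, 0.3-0.6 kg, 134 mm across, cone 96 mm high, on its apex a rigid upright steel loop of strip 14 wide (x) and 4 thick: 38 mm outside along y; inside 30 wide, 55 high. Point: in the loop, 12 mm below its top, 147 above the underside; pinch the loop's flat sides here from above, closing along y. z up, x to the rail. Hangs by the loop's top, underside 90 mm over the worktop.
- rail: Fixed steel rail along y with 3 hooks 170 mm apart. Origin: on the worktop below the middle hook's seat; x to the rail bar, 85 mm behind the seats. Each hook: 7 mm bar, forward through the loop, vertical tip 16 mm in front (-x) of the seat, 25 mm above it (21 above the loop's top). Raise a lid 30-45 mm (over 48 jams), draw it level along -x 50 mm or more. A sieve hangs on the third hook.
- base: Blue round dish, 176 mm across, 44 high, 0.7 kg, loose on a 12 mm high bamboo trivet, between robot and rail, its centre 150 mm or more from the hung ones. Origin: centre of the underside, z up. The lid rests on a flat ledge 34 mm above it, inside a flared white lip (inner radius 78 mm at the ledge, 83 at the top; 10 mm play). Seated, lid_grip is 181 mm above this origin. Any lid yaw.
- clay_lid_grip (a point): The same point of the other lid, of equal shape and size but terracotta brown, hanging on another hook. To be left hanging.
Mind the look-alikes: they are no part of the job. Of the things that look like the base, the larger one is meant.

How it is judged:
By the outcome, as a careful person would: the job done as asked, in the order asked, and still so for the second after the job is handed in, with the robot touching nothing.
It also fails if it takes over 45 s, if anything falls off the work surface, if the arm or the gripper's body presses on something with over 40 N, if the wrist force passes 120 N, or if a joint passes its speed limit or range.

## Working session

There is one attempt and no reset: what is moved stays moved. The work goes in short steps, Python scripts to look and compute and a shell command to move; the robot and the scene stay as the last step left them, time stands still between calls to the robot, and variables do not carry over. Pictures are saved under pics/ and viewed, at most 10 in all, crops included, and the job is handed in when it is done.

```bash
mkdir -p pics
cat > h.py <<'E'
import numpy as np, cv2
from scipy.spatial.transform import Rotation as R
from plant import observe, get_image, finish_job, nose_length
def pts(im):
    z=im["range_z"];K=im["K"];h,w=z.shape
    u,v=np.meshgrid(np.arange(w),np.arange(h))
    p=np.stack([(u-K[0,2])/K[0,0]*z,-(v-K[1,2])/K[1,1]*z,-z],-1)
    P=p@R.from_quat(im["orientation"]).as_matrix().T+np.array(im["eye"])
    P[z==0]=np.nan
    return P
E
python3 - <<'E'
from h import *
for n in("scene","top"):
    im=get_image(n);cv2.imwrite(f"pics/{n}0.png",im["color"][:,:,::-1]);print(n,im["eye"],im["K"].round(1).tolist(),[k for k in im]);np.savez(n+".npz",**im)
s=observe();print(s,nose_length)
E
```

```text
scene [ 0.91190734 -0.41890405  0.97058576] [[494.0, 0.0, 252.4], [0.0, 494.0, 186.2], [0.0, 0.0, 1.0]] ['color', 'range_z', 'K', 'eye', 'orientation']
top [0.31871926 0.02003311 1.16768346] [[481.4, 0.0, 253.4], [0.0, 481.4, 195.9], [0.0, 0.0, 1.0]] ['color', 'range_z', 'K', 'eye', 'orientation']
{'time': 0.1, 'joint_pos': array([-1.29799502e+00,  3.20249174e-01,  1.56558630e+00,  2.02383267e-05,
        1.25740448e+00, -2.00289250e-02]), 'joint_vel': array([-0.00145587, -0.00193197, -0.00255168,  0.00096783,  0.00027092,
       -0.00034618]), 'effort': array([-3.11679834e-06, -4.16408336e+01, -2.34704411e+01, -7.44856720e-05,
        4.89787737e-03, -1.10280467e-05]), 'tcp_pos': array([ 0.1658843 , -0.55021728,  0.3031427 ]), 'orientation': array([ 9.89300562e-01,  1.45889407e-01, -9.42741964e-05, -8.18294207e-04]), 'wrist_force': array([-0.30517658,  0.20762253, -0.47340296]), 'torque': array([-0.03069482, -0.00878858, -0.00545006]), 'gripper_force': 0.0, 'opening': 0.9991311005945301} 0.0726
```

View pics/scene0.png

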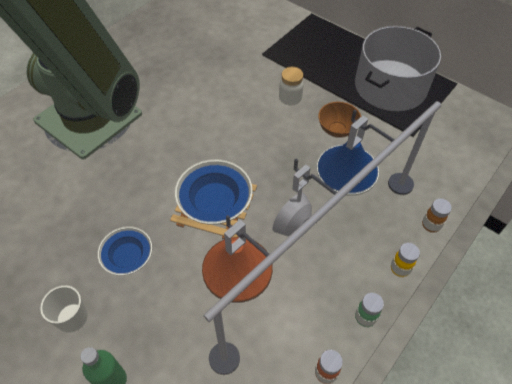

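View pics/top0.png

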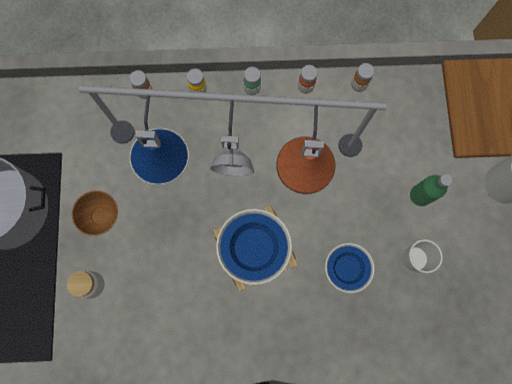

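The scene shows the blue lid's loop at about (357,132), the clay loop at (236,237), the sieve at (300,180), the large base at (213,192) and the small dish at (125,250). In the top view the blue lid's loop is at (148,138), the lid disc at (160,156), the base at (254,246) on its trivet, the small look-alike dish at (350,268) and the clay loop at (313,149).

Candidates: for the lid, blue (148,138) against terracotta (313,149). For the base, the larger dish on the trivet (254,246) against the small dish (350,268). I choose blue and large.

Run:
```python
from h import *
I={n:dict(np.load(n+".npz")) for n in("scene","top")}
for n,im in I.items():
    P=pts(im);c=im["color"].astype(int);im["P"]=P
    hsv=cv2.cvtColor(im["color"],cv2.COLOR_RGB2HSV)
    blue=((hsv[...,0]>100)&(hsv[...,0]<125)&(hsv[...,1]>130)).astype(np.uint8)
    k,l,s,cc=cv2.connectedComponentsWithStats(blue)
    for i in range(1,k):
        if s[i,4]>200:
            Q=P[l==i];print(n,s[i],cc[i].round(1),"med",np.nanmedian(Q,0).round(3),"lo",np.nanpercentile(Q,2,0).round(3),"hi",np.nanpercentile(Q,98,0).round(3))
    # steel-loop bits, z .235-.256 and rail
    for a,b in((.235,.26),(.262,.30)):
        m=((P[...,2]>a)&(P[...,2]<b)&(P[...,0]>.3)).astype(np.uint8)
        k,l,s,cc=cv2.connectedComponentsWithStats(m)
        for i in range(1,k):
            if s[i,4]>12:
                Q=P[l==i];print(n,a,s[i],"mean",Q.mean(0).round(4),"min",Q.min(0).round(3),"max",Q.max(0).round(3))
    # base lip: white, near z=.056
    lip=(hsv[...,1]<60)&(hsv[...,2]>130)&(P[...,2]>.045)&(P[...,2]<.066)&(P[...,0]>.2)
    k,l,s,cc=cv2.connectedComponentsWithStats(lip.astype(np.uint8))
    for i in range(1,k):
        if s[i,4]>60:
            Q=P[l==i];A=np.c_[2*Q[:,:2],np.ones(len(Q))];x=np.linalg.lstsq(A,(Q[:,:2]**2).sum(1),rcond=None)[0]
            print(n,"lip",s[i],x[:2].round(4),"r",np.sqrt(x[2]+x[0]**2+x[1]**2).round(4),"z",np.median(Q[:,2]).round(4))
a=I["top"]["color"][90:190,80:260,::-1];b=I["scene"]["color"][95:205,270:450,::-1]
f=lambda q:cv2.resize(q,(720,290 if 0 else 400),interpolation=cv2.INTER_CUBIC)
cv2.imwrite("pics/crop1.png",cv2.resize(np.vstack([f(a),f(b)]),(540,600)))
```

```text
scene [ 319  143   53   46 1460] [341.9 164.5] med [0.655 0.196 0.133] lo [0.6   0.163 0.102] hi [0.687 0.242 0.181]
scene [ 180  165   68   56 2857] [213.1 193.3] med [0.435 0.017 0.036] lo [ 0.374 -0.057  0.014] hi [0.511 0.081 0.048]
scene [351 168  26  24 226] [366.1 181.3] med [0.708 0.211 0.107] lo [0.697 0.179 0.1  ] hi [0.718 0.253 0.118]
scene [ 102  231   47   42 1480] [124.7 251.6] med [ 0.38  -0.211  0.015] lo [ 0.341 -0.257  0.   ] hi [ 0.431 -0.166  0.025]
scene 0.235 [425 110  12  11  40] mean [0.7559 0.3235 0.2511] min [0.753 0.299 0.236] max [0.758 0.339 0.26 ]
scene 0.235 [350 115  45  27 291] mean [0.6695 0.219  0.2499] min [0.636 0.201 0.235] max [0.732 0.241 0.26 ]
scene 0.235 [378 129  39  35  63] mean [0.7453 0.2094 0.2578] min [0.739 0.151 0.253] max [0.752 0.268 0.26 ]
scene 0.235 [293 163  44  32 294] mean [0.6547 0.0506 0.2502] min [0.621 0.035 0.235] max [0.717 0.071 0.26 ]
scene 0.235 [337 167  38  36  78] mean [0.7331 0.0854 0.2579] min [0.727 0.033 0.254] max [0.739 0.138 0.26 ]
scene 0.235 [302 204  34  30  66] mean [ 0.7236 -0.0137  0.258 ] min [ 0.71
[... 2895 characters left out ...]
an [ 0.6231 -0.1165  0.2487] min [ 0.601 -0.135  0.236] max [ 0.659 -0.097  0.26 ]
top 0.235 [221 125  17  19 141] mean [0.6389 0.0522 0.2482] min [0.628 0.037 0.238] max [0.66  0.07  0.259]
top 0.262 [ 79  85  43   8 153] mean [0.7453 0.3095 0.2637] min [0.737 0.267 0.262] max [0.754 0.352 0.267]
top 0.262 [122  88  78  10 251] mean [0.7335 0.1888 0.2636] min [0.72  0.11  0.262] max [0.745 0.265 0.268]
top 0.262 [200  92 186  16 600] mean [ 0.708  -0.0795  0.2636] min [ 0.686 -0.262  0.262] max [0.731 0.108 0.268]
top 0.262 [313 147   4   4  13] mean [ 0.6027 -0.1146  0.2672] min [ 0.6   -0.117  0.263] max [ 0.606 -0.112  0.272]
top lip [216 209  76  75 602] [0.4401 0.0104] r 0.084 z 0.0547
```

View pics/crop1.png

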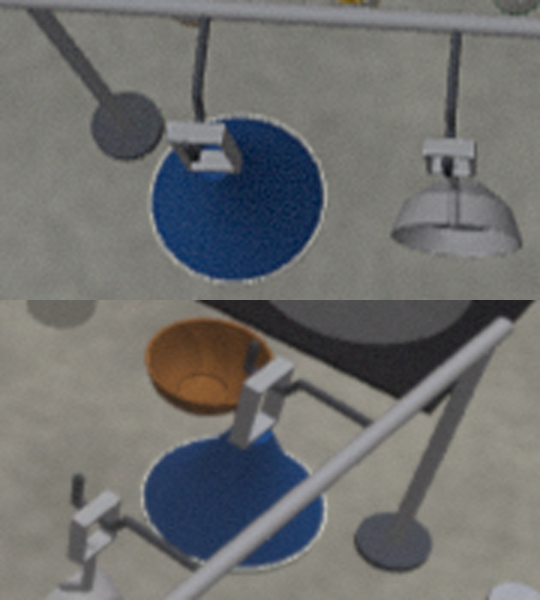

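The crop confirms the choice: the blue lid hangs by its loop on the left hook, with the hook's tip in front of the loop. Next I fit the loop's top strip and work out the tool's yaw.

Run:
```python
from h import *
for n in("scene","top"):
    im=dict(np.load(n+".npz"));P=pts(im).reshape(-1,3)
    r=P[(P[:,2]>.256)&(P[:,0]>.68)&(P[:,0]<.77)&(P[:,1]<.34)&(P[:,1]>-.25)];k=np.polyfit(r[:,1],r[:,0],1);print(n,"rail slope deg",np.degrees(np.arctan(k[0])).round(2),k.round(4))
    a=np.arctan(k[0])
    ex=np.array([np.cos(a),-np.sin(a)]);ey=np.array([np.sin(a),np.cos(a)])
    for nm,c in(("blue",(.655,.221)),("sieve",(.64,.052)),("clay",(.622,-.117))):
        d=P[:,:2]-c;q=P[(abs(d@ex)<.016)&(abs(d@ey)<.03)&(P[:,2]>.244)&(P[:,2]<.254)]
        x,y=q[:,:2]@ex,q[:,:2]@ey
        f=lambda v:np.percentile(v,[3,97])
        m=np.array([f(x).mean(),f(y).mean()]);print(nm,len(q),"size",np.ptp(f(x)).round(4),np.ptp(f(y)).round(4),"ctr",(m[0]*ex+m[1]*ey).round(4),"z",np.median(q[:,2]).round(4),"rectang",cv2.minAreaRect(q[:,:2].astype(np.float32)))
    # lid rim: fit circle on blue pixels outermost near z .09-.105
    hsv=cv2.cvtColor(im["color"],cv2.COLOR_RGB2HSV).reshape(-1,3)
    m=(P[:,2]>.088)&(P[:,2]<.106)&(np.hypot(P[:,0]-.655,P[:,1]-.215)<.08)
    Q=P[m];h=cv2.convexHull(Q[:,:2].astype(np.float32))
    print("lid rim enc circle",cv2.minEnclosingCircle(h),cv2.fitEllipse(h))
s=observe();print(R.from_quat(s["orientation"]).as_matrix().round(3))
```

```text
scene rail slope deg 5.04 [0.0882 0.7181]
blue 133 size 0.0231 0.0354 ctr [0.6524 0.2222] z 0.2479 rectang ((0.6551161408424377, 0.22235330939292908), (0.03830522671341896, 0.02802313305437565), 61.17825698852539)
sieve 133 size 0.025 0.032 ctr [0.6384 0.0535] z 0.2478 rectang ((0.6400437951087952, 0.05273830518126488), (0.027643870562314987, 0.033219750970602036), 30.91716957092285)
clay 199 size 0.0206 0.0352 ctr [ 0.6197 -0.1158] z 0.2478 rectang ((0.623504102230072, -0.1154644787311554), (0.03959497809410095, 0.02766192890703678), 58.204776763916016)
lid rim enc circle ((0.6545010805130005, 0.22207185626029968), 0.0702580139040947) ((0.6551692485809326, 0.22298960387706757), (0.13548821210861206, 0.13933096826076508), 36.443790435791016)
top rail slope deg 5.15 [0.0902 0.7131]
blue 149 size 0.0237 0.0353 ctr [0.6566 0.2206] z 0.248 rectang ((0.6556397080421448, 0.22184641659259796), (0.02863873913884163, 0.0369570218026638), 9.207262992858887)
sieve 117 size 0.0222 0.032 ctr [0.6412 0.0523] z 0.248 rectang ((0.642598032951355, 0.052396103739738464), (0.03239649534225464, 0.025842351838946342), 86.07074737548828)
clay 147 size 0.0229 0.036 ctr [ 0.6243 -0.1173] z 0.2483 rectang ((0.6250309348106384, -0.11710737645626068), (0.0367777943611145, 0.025503629818558693), 87.05663299560547)
lid rim enc circle ((0.6516546607017517, 0.2211030274629593), 0.06923496723175049) ((0.6520193815231323, 0.22131963074207306), (0.1359669417142868, 0.13733017444610596), 122.8376693725586)
[[ 0.957  0.289 -0.   ]
 [ 0.289 -0.957  0.002]
 [ 0.    -0.002 -1.   ]]
```

```bash
python3 -m jog '[[[0,0,0.06,0,0,0,0],[0,0,0.1,0,0,0,0],[0.03,0.05,0.1,0,0,-2,0],[0.06,0.095,0.1,0,0,-4,0],[0.09,0.142,0.1,0,0,-6,0],[0.12,0.19,0.1,0,0,-8,0],[0.15,0.237,0.1,0,0,-10,0],[0.18,0.285,0.1,0,0,-12,0],[0.21,0.332,0.1,0,0,-14,0],[0.24,0.38,0.1,0,0,-16,0],[0.27,0.427,0.1,0,0,-18,0],[0.3,0.475,0.1,0,0,-19,0],[0.33,0.522,0.1,0,0,-20,0],[0.36,0.57,0.1,0,0,-21,0],[0.39,0.617,0.1,0,0,-22,0],[0.42,0.665,0.1,0,0,-22,0],[0.45,0.712,0.1,0,0,-22,0],[0.475,0.75,0.1,0,0,-22,0],[0.4885,0.7725,0.1,0,0,-22,0],[0.4885,0.7725,0.1,0,0,-22,0]]]'
```

```text
time: 2.6
tcp_pos: [0.6549, 0.2235, 0.402]
orientation: [0.999, -0.045, -0.001, 0.0]
wrist_force: [-0.4, -1.0, -0.0]
opening: 1.001
gripper_force: 0.0
```

```bash
python3 -m jog '[[[0,0,-0.03,0,0,0,0],[0,0,-0.06,0,0,0,0],[0,0,-0.08,0,0,0,0],[0,0,-0.095,0,0,0,0],[0,0,-0.105,0,0,0,0],[0,0,-0.112,0,0,0,0],[0,0,-0.112,0,0,0,0],[0,0,-0.112,0,0,0,0]]]'
python3 - <<'E'
from h import *
im=get_image("scene");cv2.imwrite("pics/s2.png",cv2.resize(im["color"][60:220,250:450,::-1],(750,600),interpolation=cv2.INTER_CUBIC))
print(observe()["wrist_force"],observe()["tcp_pos"])
E
```

```text
time: 3.6
tcp_pos: [0.6547, 0.222, 0.2927]
orientation: [0.999, -0.046, 0.001, -0.0]
wrist_force: [1.0, -0.2, 0.9]
opening: 1.003
gripper_force: 0.0
[ 0.89914646  0.13132077 -0.86086787] [0.65470226 0.22207897 0.29265803]
```

View pics/s2.png

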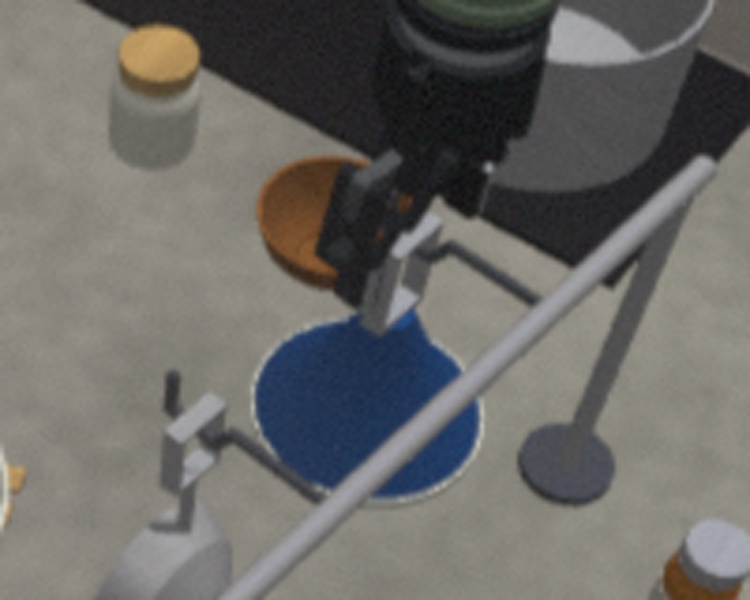

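The near fingertip is at (352,300) and the far one at (475,210). The loop, centred at about (405,258), sits between them, clear of the hook, so I close.

```bash
python3 -m jog '[[[0,0,0,0,0,0,0.3],[0,0,0,0,0,0,0.4],[0,0,0,0,0,0,0.5],[0,0,0,0,0,0,0.6],[0,0,0,0,0,0,0.7],[0,0,0,0,0,0,0.8],[0,0,0,0,0,0,0.9],[0,0,0,0,0,0,0.9]]]'
```

```text
time: 4.65
tcp_pos: [0.6545, 0.222, 0.2923]
orientation: [0.999, -0.046, 0.0, -0.0]
wrist_force: [-0.1, -0.3, 3.6]
opening: 0.432
gripper_force: 60.4
```

```bash
python3 -m jog '[[[0,0,0.008,0,0,0,0.9],[0,0,0.016,0,0,0,0.9],[0,0,0.024,0,0,0,0.9],[0,0,0.032,0,0,0,0.9],[0,0,0.038,0,0,0,0.9],[0,0,0.038,0,0,0,0.9],[0,0,0.038,0,0,0,0.9]]]'
python3 - <<'E'
from h import *
im=get_image("scene");cv2.imwrite("pics/s3.png",cv2.resize(im["color"][60:220,250:450,::-1],(750,600),interpolation=cv2.INTER_CUBIC))
E
```

```text
time: 5.52
tcp_pos: [0.6543, 0.2219, 0.3296]
orientation: [0.999, -0.046, -0.0, 0.0]
wrist_force: [0.0, 1.4, -5.2]
opening: 0.433
gripper_force: 60.5
```

View pics/s3.png

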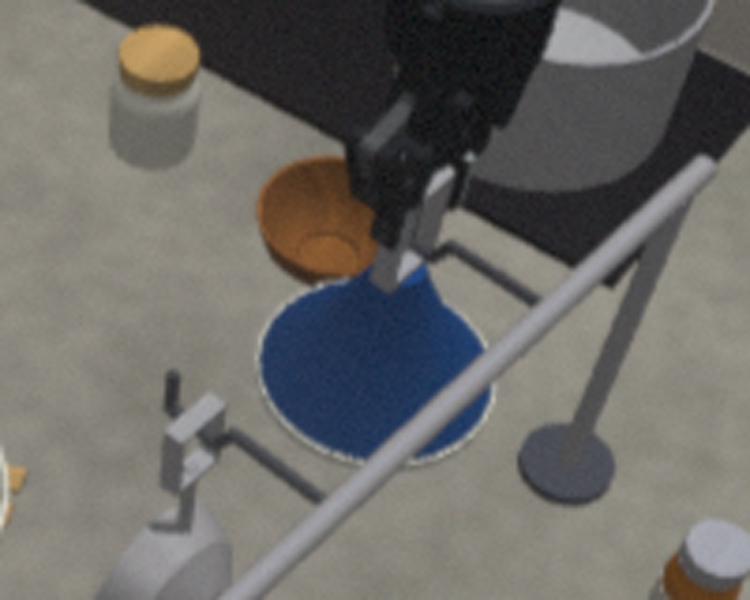

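The lid is up on the loop at (410,230), level, with the hook still passing through it and its tip cleared. I draw it straight out along the rail's -x.

```bash
python3 -m jog '[[[-0.006,0.0005,0,0,0,0,0.9],[-0.014,0.0013,0,0,0,0,0.9],[-0.022,0.002,0,0,0,0,0.9],[-0.03,0.0027,0,0,0,0,0.9],[-0.04,0.0036,0,0,0,0,0.9],[-0.05,0.0045,0,0,0,0,0.9],[-0.06,0.0053,0,0,0,0,0.9],[-0.07,0.0062,0,0,0,0,0.9],[-0.08,0.0071,0,0,0,0,0.9],[-0.09,0.008,0,0,0,0,0.9],[-0.1,0.0089,0,0,0,0,0.9],[-0.1,0.0089,0,0,0,0,0.9],[-0.1,0.0089,0,0,0,0,0.9]]]'
```

```text
time: 7.2
tcp_pos: [0.5547, 0.2309, 0.3301]
orientation: [0.999, -0.046, 0.0, -0.0]
wrist_force: [0.6, -0.4, -3.5]
opening: 0.434
gripper_force: 60.4
```

```bash
python3 -m jog '[[[-0.008,-0.015,0,0,0,0,0.9],[-0.02,-0.04,0,0,0,0,0.9],[-0.035,-0.068,0,0,0,0,0.9],[-0.05,-0.097,0,0,0,0,0.9],[-0.065,-0.127,0,0,0,0,0.9],[-0.08,-0.156,0,0,0,0,0.9],[-0.095,-0.185,0,0,0,0,0.9],[-0.105,-0.205,0,0,0,0,0.9],[-0.1127,-0.22,0,0,0,0,0.9],[-0.1127,-0.22,0,0,0,0,0.9],[-0.1127,-0.22,0,0,0,0,0.9],[-0.1127,-0.22,0,0,0,0,0.9]]]'
python3 - <<'E'
from h import *
s=observe();print(s["tcp_pos"],s["wrist_force"],s["torque"])
im=get_image("scene");cv2.imwrite("pics/s4.png",cv2.resize(im["color"][40:280,100:400,::-1],(750,600),interpolation=cv2.INTER_CUBIC))
P=pts(im);hsv=cv2.cvtColor(im["color"],cv2.COLOR_RGB2HSV)
def circ(Q):
    A=np.c_[2*Q[:,:2],np.ones(len(Q))];x=np.linalg.lstsq(A,(Q[:,:2]**2).sum(1),rcond=None)[0];return x[:2].round(4),np.sqrt(x[2]+x[0]**2+x[1]**2).round(4),len(Q)
near=np.hypot(P[...,0]-.442,P[...,1]-.011)<.1
lip=(hsv[...,1]<60)&(hsv[...,2]>130)&near&(P[...,2]>.045)&(P[...,2]<.066);print("lip",circ(P[lip]))
rim=(hsv[...,1]<90)&(hsv[...,2]>120)&near&(P[...,2]>.115)&(P[...,2]<.15);Q=P[rim];print("lidrim",circ(Q),np.median(Q[:,2]))
m=near&(P[...,2]>.122)&(P[...,2]<.14);h=cv2.convexHull(P[m][:,:2].astype(np.float32));print("lidhull",cv2.fitEllipse(h))
E
```

```text
time: 8.7
tcp_pos: [0.4421, 0.0114, 0.3299]
orientation: [0.999, -0.045, 0.0, -0.0]
wrist_force: [-0.1, 0.0, -3.8]
opening: 0.433
gripper_force: 61.2
[0.44214809 0.01140668 0.32986456] [-0.10567011  0.01631656 -3.84642742] [ 0.00977176 -0.04012957  0.00400601]
lip (array([0.4441, 0.0109]), np.float64(0.0834), 374)
lidrim (array([0.4427, 0.0116]), np.float64(0.0667), 253) 0.1349418219685391
lidhull ((0.4431294798851013, 0.011564083397388458), (0.13630574941635132, 0.13810263574123383), 39.646060943603516)
```

View pics/s4.png

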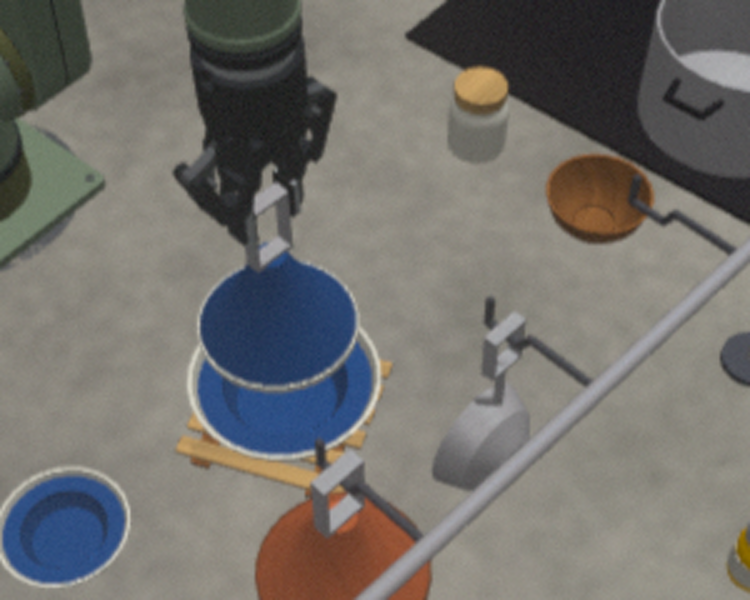

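The lid hangs level at (278,325) over the base at (285,385). Its rim centre is within 1.5 mm of the lip centre in the same view, so I lower it.

```bash
python3 -m jog '[[[0.0005,0,-0.01,0,0,0,0.9],[0.001,0,-0.025,0,0,0,0.9],[0.001,-0.0005,-0.04,0,0,0,0.9],[0.001,-0.0005,-0.052,0,0,0,0.9],[0.001,-0.0005,-0.062,0,0,0,0.9],[0.001,-0.0005,-0.069,0,0,0,0.9],[0.001,-0.0005,-0.074,0,0,0,0.9],[0.001,-0.0005,-0.077,0,0,0,0.9],[0.001,-0.0005,-0.078,0,0,0,0.9],[0.001,-0.0005,-0.078,0,0,0,0.9]]]'
```

```text
time: 10.0
tcp_pos: [0.4429, 0.0104, 0.2521]
orientation: [0.999, -0.046, 0.0, 0.0]
wrist_force: [0.4, 0.1, -4.4]
opening: 0.435
gripper_force: 61.2
```

```bash
python3 -m jog '[[[0,0,-0.001,0,0,0,0.9],[0,0,-0.002,0,0,0,0.9],[0,0,-0.002,0,0,0,0.9]]]'; python3 -m jog '[[[0,0,-0.0005,0,0,0,0.9],[0,0,-0.001,0,0,0,0.9],[0,0,-0.001,0,0,0,0.9]]]'
```

```text
time: 10.38
tcp_pos: [0.4427, 0.0104, 0.2499]
orientation: [0.999, -0.046, -0.0, 0.0]
wrist_force: [-0.6, 0.2, -3.4]
opening: 0.431
gripper_force: 61.2
time: 10.75
tcp_pos: [0.4428, 0.0104, 0.2489]
orientation: [0.999, -0.046, -0.0, 0.0]
wrist_force: [-0.6, -0.1, -4.1]
opening: 0.429
gripper_force: 61.2
```

Expected contact is at TCP z ≈ 0.2475–0.2485, so I continue in half-millimetre steps.

```bash
python3 -m jog '[[[0,0,-0.0005,0,0,0,0.9],[0,0,-0.001,0,0,0,0.9],[0,0,-0.001,0,0,0,0.9]]]'; python3 -m jog '[[[0,0,-0.0005,0,0,0,0.9],[0,0,-0.001,0,0,0,0.9],[0,0,-0.001,0,0,0,0.9]]]'
```

```text
time: 11.12
tcp_pos: [0.4429, 0.0104, 0.2485]
orientation: [0.999, -0.046, 0.0, -0.0]
wrist_force: [-1.0, 1.0, 2.5]
opening: 0.433
gripper_force: 61.9
time: 11.5
tcp_pos: [0.4429, 0.0105, 0.2484]
orientation: [0.999, -0.046, 0.001, -0.0]
wrist_force: [-4.3, 0.7, 9.8]
opening: 0.431
gripper_force: 63.0
```

Contact is at 0.2485, which is ledge height (the lip would be 10 mm higher). I ease off and open slowly.

```bash
python3 -m jog '[[[0,0,0.0008,0,0,0,0.9],[0,0,0.0012,0,0,0,0.9],[0,0,0.0012,0,0,0,0.9],[0,0,0.0012,0,0,0,0.55],[0,0,0.0012,0,0,0,0.5],[0,0,0.0012,0,0,0,0.4],[0,0,0.0012,0,0,0,0.2],[0,0,0.0012,0,0,0,0],[0,0,0.0012,0,0,0,0],[0,0,0.0012,0,0,0,0],[0,0,0.0012,0,0,0,0]]]'
```

```text
time: 12.88
tcp_pos: [0.4428, 0.0104, 0.2482]
orientation: [0.999, -0.046, 0.0, 0.0]
wrist_force: [-0.3, 0.9, -0.2]
opening: 0.999
gripper_force: 0.0
```

```bash
python3 -m jog '[[[0,0,0.01,0,0,0,0],[0,0,0.03,0,0,0,0],[0,0,0.06,0,0,0,0],[0,0,0.1,0,0,0,0],[0,0,0.14,0,0,0,0],[-0.03,-0.04,0.15,0,0,0,0],[-0.05,-0.09,0.15,0,0,0,0],[-0.07,-0.14,0.15,0,0,0,0],[-0.09,-0.19,0.15,0,0,0,0],[-0.09,-0.22,0.15,0,0,0,0],[-0.09,-0.22,0.15,0,0,0,0],[-0.09,-0.22,0.15,0,0,0,0]]]'
python3 - <<'E'
from h import *
for n in("scene","top"):
    im=get_image(n);P=pts(im)
    if n=="scene":cv2.imwrite("pics/s5.png",cv2.resize(im["color"][40:340,60:460,::-1],(800,600),interpolation=cv2.INTER_CUBIC))
    hsv=cv2.cvtColor(im["color"],cv2.COLOR_RGB2HSV)
    b=(hsv[...,0]>100)&(hsv[...,0]<125)&(hsv[...,1]>130)
    d=np.hypot(P[...,0]-.442,P[...,1]-.011)
    m=b&(d<.066)&(d>.045);Q=P[m];Q=Q[Q[:,2]>.04]
    # plane-tilt check: z = a + bx + cy - k r
    A=np.c_[np.ones(len(Q)),Q[:,0]-.442,Q[:,1]-.011,np.hypot(Q[:,0]-.442,Q[:,1]-.011)]
    print(n,"cone fit",np.linalg.lstsq(A,Q[:,2],rcond=None)[0].round(3),len(Q))
    q=P[(d<.04)&(P[...,2]>.175)];print("loop top z",np.percentile(q[:,2],[50,90]).round(4),"ctr",q.mean(0).round(4))
    w=(hsv[...,1]<60)&(hsv[...,2]>120)&(d<.1);Q=P[w]
    print("white pix z",np.percentile(Q[:,2],[5,50,95]).round(3))
print(observe()["wrist_force"],observe()["tcp_pos"])
E
```

```text
time: 14.38
tcp_pos: [0.3527, -0.2091, 0.3984]
orientation: [0.999, -0.046, 0.0, -0.0]
wrist_force: [-0.5, 0.9, 0.5]
opening: 1.004
gripper_force: 0.0
scene cone fit [ 0.132  0.031 -0.004 -1.178] 898
loop top z [0.2029 0.2058] ctr [0.445  0.0088 0.1975]
white pix z [-0.003  0.049  0.203]
top cone fit [ 0.133 -0.021 -0.037 -1.196] 1161
loop top z [0.2045 0.2069] ctr [0.4406 0.0094 0.2041]
white pix z [-0.003  0.051  0.204]
[-0.06828002  0.34624784 -0.01975187] [ 0.35287881 -0.20868932  0.39837292]
```

View pics/s5.png

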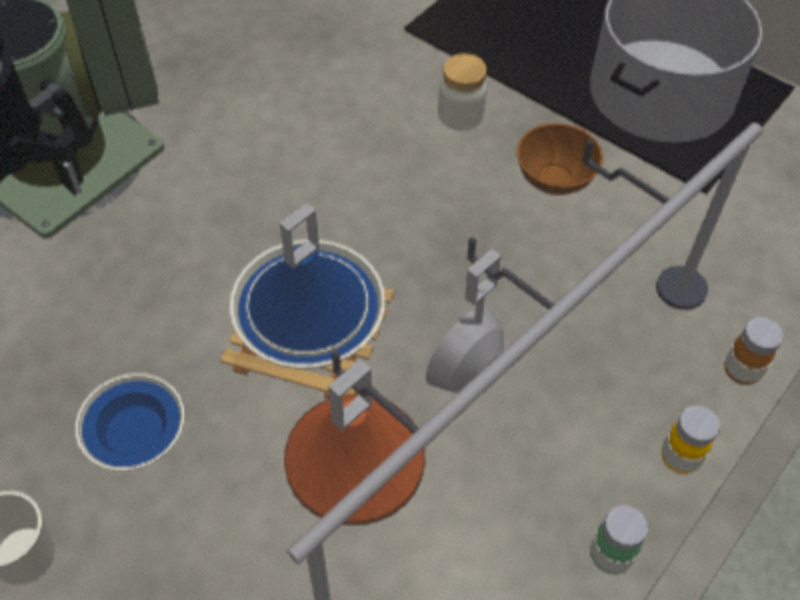

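The lid sits concentric inside the lip at (307,303), with its loop upright and the loop top at z = 0.204 (0.205 expected). The terracotta lid still hangs at (355,455), and the base is on its trivet.

```bash
python3 -c "from plant import finish_job; print(finish_job())"
```

```text
the job is handed in; nothing more can be done
None
```

The blue lid is off its hook, seated flat and upright inside the base's rim and released; the terracotta lid still hangs and the base is on its trivet, and I handed the job in at about 14.5 s (no verdict was returned).

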